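# Slip angle of a worn centrifuge foot on the tilting plate

## Robot

A 6-joint arm with a two-finger parallel gripper is mounted at the origin on the work surface. World frame = base frame: x ahead of the robot, y to its left, z up, the work surface at z = 0. Lengths are in m, angles in rad, forces in N, time in s.
With the tool pointing down it reaches from about 0.35 to 0.85 m from the base axis. Payload 8.1 kg.
Tool frame: the origin (TCP) lies at the very end of the fingers, on their centre line; the grasp point (between the pads) lies tcp_to_grasp behind it (tcp_to_grasp is the distance from the TCP to the grasp point, in m); x points along the fingers, y is the direction in which the jaws open and shut, and the axes are right-handed (so a half turn about x gives the same grasp; the last joint's range is limited). The gripper opens to 85 mm and grips with 20 to 120 N. Pads are 22 mm wide; open, the fingers measure 114 mm over their backs; the gripper's body (76 mm by 85 mm) begins 54 mm behind the grasp point. The pads swing forward as they close: fully open they stand 13 mm farther back than shut.
Start: joints at [1.181, 0.13, 1.488, -0, 1.523, -0.085], TCP at [0.18, 0.572, 0.231] pointing down, gripper open.
Joint ranges: [-2.96, 2.96], [-0.89, 2.26], [0.02, 2.5], [-1.34, 4.48], [0, 2.73], [-2.66, 2.66]. Speed limits (rad/s): [2.39, 2.39, 2.79, 3.14, 3.14, 3.14].

## Interface

Orientations are given as a unit quaternion [x, y, z, w].
In Python, from workcell import sense, grab_frame, camera_params, sign_off, tcp_to_grasp gives the robot as it stands.
- The arm moves only by the shell command python3 -m pendant 'ROWS' [FORCE]. ROWS is JSON, one flat list of numbers, 7 for each row, row after row: the turn, a rotation vector about the tool's x, y, z in rad, then the shift along the tool's x, y, z in mm, then the closure, from -1 (fully open) to 1 (shut), so that 0 is half open. In form: [ax, ay, az, x, y, z, grip, ax, ay, az, x, y, z, grip, ...]. A call has 1 to 5 rows; each row shifts and turns the pose as measured when the row begins, along the tool's axes as they then stand; what a row does not reach is not made up. A row lasts 1/8 s, in which the tool goes at most 62.5 mm and 10.7 degrees, less where a joint would pass 70% of its speed; a pose out of reach is approached as far as the arm can. A call with a gripper value outside its range is refused whole. The fingers move at their own pace and stop on an object; FORCE is the grip in N (left out, the last holds). Time passes only in rows, so rows that do not move let the fingers close. It gives the time, the measured TCP pose, the force and the opening at its end, in the units of the state.
- sense(): the state, without advancing time (a new reading comes with each control period).
- grab_frame(name): name is "scene" or "side" or "wrist"; returns (picture, depth): 384x512x3 uint8, red, green, blue; 384x512 float32, m along the optical axis (not along the pixel's ray), 0 where there is no reading.
- camera_params(name): a dict with "mtx" (3x3 intrinsics, pixels), "rvec" (rotation vector, rad) and "tvec" (3), from world to camera coordinates, as OpenCV has them. Camera axes: x right, y down, z forward; pixel columns grow to the right and rows downward; lengths in m; the calibration is good to about 2 mm. A picture is of the moment at which its call begins: read the wrist's pose just before it. camera_params takes no time and is no camera call; for the wrist camera it gives the pose at the moment of the call.
- sign_off(): hands the job in, once; it reports no verdict.
The state is a dict: "t": time; "joints": joint angles; "dq": joint speeds; "joint_torque": joint torques, N m; "tcp_pos": TCP position; "eef_rot": TCP orientation; "contact_force": force on the tool from outside, world axes, zero at the start; "wrist_torque": the same for the moment, N m; "opening": finger opening in m.
Only numpy, scipy, OpenCV 4.12 (cv2) and the standard library are available. Lean on these libraries where they do the work, as an engineer would, in place of code of your own. Each camera call takes 0.05 s, during which the arm holds its last target.

## Task

Take the lifting bar of the slip tester and raise the tilting plate slowly until the round weight, which stands on the worn centrifuge foot, lets go and runs down to the buffer; stop at that angle, before the square weight beside it slips, and leave the plate standing there. Then note the angle: swing the set pointer down until it just touches the plate's pin, gently, so that the plate does not give way, and let go. Do not touch the weights or disturb the other things on the bench.

Things in the scene. Friction and masses are not known exactly. Their poses are not given: they have to be found in the camera images.
- tester: Slip tester: grey base 200 x 340 mm, fixed to the bench. Origin on the bench under its middle. The plate's hinge is parallel to its x axis, at y = +150 mm, 62 mm up; the plate's free end points to -y. On its +x side (x = 93 to 98 mm) an aluminium protractor arc, 0 to 50 degrees, radius 135 to 165 mm about the hinge, stands upright.
- ramp (a joint): Tilt of the plate, rad: 0 = level (the start), grows as the free end rises, stop at 0.80. The stiff hinge stays where it is left; raising takes 12 to 20 N up at the bar, and after the slip it holds against some 10 N down on the pin. The slip angles are not known beforehand: about 0.25 to 0.43 rad for the round weight, 5 to 7 degrees more for the square one.
- ramp_hinge (a point): Point on the hinge axis at mid-width, turning with the plate: x along the hinge, y along the plate (free end to -y), z square to it. Steel plate 156 mm wide (x -78 to +78), y = -5 to -305 mm, 6 mm thick, top face at z = +3 mm. A rubber buffer 16 mm high crosses it, its up-slope face at y = -26 mm.
- ramp_bar (a point): Middle of the lifting bar: round dark steel bar 12 mm thick, 110 mm long, parallel to the hinge, at y = -345, z = +30 mm in the frame of ramp_hinge (40 mm beyond the plate's free end), carried by an arm at each end. It turns with the plate, and being round can turn between finger pads.
- ramp_pin (a point): The plate's index pin: steel, 8 mm thick with a thin hard rubber sleeve, parallel to the hinge, sticking out of the plate's +x edge past the arc to x = 128 mm. This point lies on the pin's axis where the pointer meets it, x = 112, y = -190, z = 0 mm in the frame of ramp_hinge. Fixed to the plate. To be pressed with less than 10 N.
- pointer (a joint): Angle of the black set pointer, rad, same zero and sense as the plate's tilt: when both are equal its under edge lies on top of the pin. It starts well above (0.62 to 0.78), stays where it is left and needs less than 1 N at its knob to swing down. It cannot pass the pin.
- pointer_edge (a point): Point on the pointer's under edge that meets the top of the pin: x = 112, y = -190, z = +4 mm in the pointer's frame (as ramp_hinge, but turning with the pointer). The pointer is a flat black arm 5 mm thick, 12 mm high, outside the arc, pivoted on the plate's hinge axis.
- pointer_knob (a point): Middle of the pointer's knob: a plain round stub 14 mm thick and 36 mm long, parallel to the hinge, sticking out to +x from the pointer's end (x = 115 to 151 mm, y = -225, z = +10 mm in the pointer's frame). Can be pinched, or pressed down from above (a little to the hinge side of its top, or it only pushes along the arm).
- puck: Round specimen: steel disc 50 mm across on a thin black rubber foot, 24 mm high in all, about 200 g, standing on the plate's start line, 205 mm from the hinge, on either half of the plate (x = -37 or +37 mm). Origin: middle of its underside. Run down against the buffer it lies 51 mm from the hinge.
- block: Square specimen: steel block 46 x 46 mm on a thin black rubber foot, 24 mm high in all, about 200 g, on the same start line in the other half of the plate. Origin: middle of its underside.
- tube_rack: Bystander: white rack with small capped tubes, 90 x 200 mm, 48 mm high, origin under its middle.
- reagent: Bystander: glass reagent bottle, 72 mm across, 130 mm high, origin under its middle.
- dish: Bystander: clear dish 90 mm across, 14 mm high, with two spare rubber feet, origin under its middle.

How it is judged:
By the outcome, as a careful person would: the job done as asked, in the order asked, and still so for the second after the job is handed in, with the robot touching nothing.
It also fails if it takes over 72 s, if anything falls off the work surface, if the arm or the gripper's body presses on something with over 40 N, if the wrist force passes 120 N, or if a joint passes its speed limit or range.

## Working session

There is one attempt and no reset: what is moved stays moved. The work goes in short steps, Python scripts to look and compute and a shell command to move; the robot and the scene stay as the last step left them, time stands still between calls to the robot, and variables do not carry over. Pictures are saved under pics/ and viewed, and the job is handed in when it is done.

```bash
ls; mkdir -p pics; python3 - <<'E'
from workcell import *
import cv2
print(tcp_to_grasp); s=sense(); print({k:(s[k]) for k in s})
for n in("scene","side","wrist"):
    p,d=grab_frame(n); cv2.imwrite(f"pics/{n}0.png",p[:,:,::-1]); c=camera_params(n); print(n,c)
E
```

```text
pics
0.0187
{'t': 0.0, 'joints': array([ 1.18062893e+00,  1.31169761e-01,  1.48930126e+00, -7.40766022e-06,
        1.52296434e+00, -8.53915519e-02]), 'dq': array([-3.62464876e-04,  2.98569035e-04,  3.50680500e-05,  5.21091957e-04,
       -1.09088408e-03, -7.27368373e-04]), 'joint_torque': array([-1.24155260e-03, -5.69402719e+01, -5.00550377e+01, -3.40100387e-04,
        1.51835504e-02, -3.52977487e-06]), 'tcp_pos': array([0.17981516, 0.57184801, 0.23022721]), 'eef_rot': array([ 0.10670402,  0.69906305, -0.10797158,  0.69876122]), 'contact_force': array([-0.29913752,  0.23545753, -0.45271599]), 'wrist_torque': array([-0.00855603,  0.03719963,  0.00760357]), 'opening': 0.08534946809999538}
scene {'mtx': array([[490.60064546,   0.        , 252.76918906],
       [  0.        , 490.60064546, 186.71577569],
       [  0.        ,   0.        ,   1.        ]]), 'rvec': array([ 1.51140137,  2.05806687, -0.84171708]), 'tvec': array([ 0.1708249 , -0.31181353,  1.9317121 ])}
side {'mtx': array([[386.19992227,   0.        , 251.1718937 ],
       [  0.        , 386.19992227, 189.32288207],
       [  0.        ,   0.        ,   1.        ]]), 'rvec': array([ 2.19896217, -0.64420847,  0.30315324]), 'tvec': array([-0.4741523 ,  0.25343275,  0.9351798 ])}
wrist {'mtx': array([[332.50947576,   0.        , 256.33807728],
       [  0.        , 332.50947576, 192.39626818],
       [  0.        ,   0.        ,   1.        ]]), 'rvec': array([-2.34833559, -1.72358387, -0.23607031]), 'tvec': array([-0.59928903, -0.03468694,  0.37770674])}
```

View pics/scene0.png

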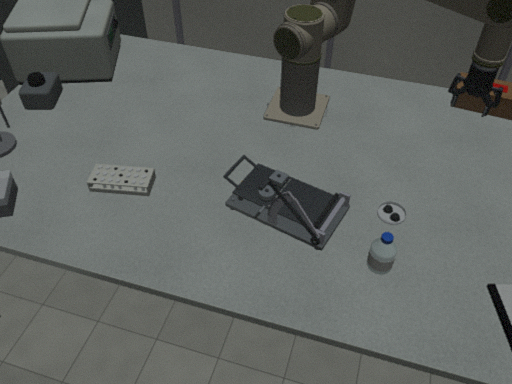

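View pics/side0.png

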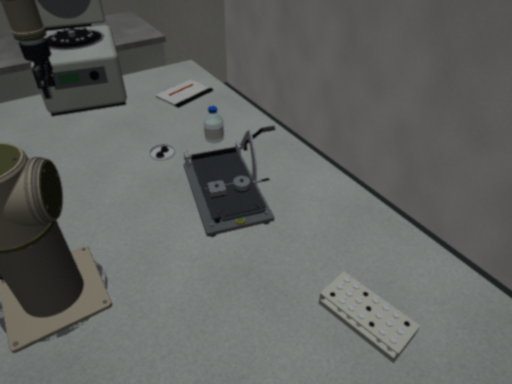

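View pics/wrist0.png

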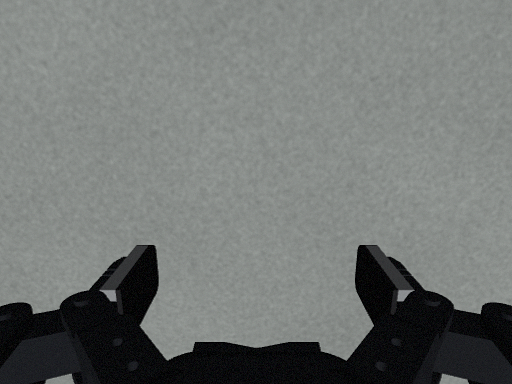

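```bash
cat > h.py <<'E'
import numpy as np, cv2
from workcell import *
from scipy.spatial.transform import Rotation as R
def cam(n):
    c=camera_params(n); Rm=cv2.Rodrigues(c["rvec"])[0]; return c["mtx"],Rm,np.array(c["tvec"]).ravel()
def unproj(C,u,v,d):
    K,Rm,t=C; p=np.linalg.inv(K)@np.array([u*d,v*d,d]); return Rm.T@(p-t)
def ray_z(C,u,v,z):
    K,Rm,t=C; o=-Rm.T@t; r=Rm.T@np.linalg.inv(K)@np.array([u,v,1.]); return o+r*(z-o[2])/r[2]
def proj(C,P):
    K,Rm,t=C; q=(np.atleast_2d(P)@Rm.T+t)@K.T; return q[:,:2]/q[:,2:]
def cloud(C,d):
    K,Rm,t=C; v,u=np.mgrid[:d.shape[0],:d.shape[1]]
    p=np.stack([(u-K[0,2])/K[0,0]*d,(v-K[1,2])/K[1,1]*d,d],-1); return (p-t)@Rm
def crop(p,x0,y0,x1,y1,f,name):
    cv2.imwrite("pics/"+name,cv2.resize(p[y0:y1,x0:x1,::-1],None,fx=f,fy=f,interpolation=cv2.INTER_CUBIC))
E
python3 - <<'E'
from h import *
for n,b,f in(("scene",(215,145,365,255),5),("side",(170,110,290,245),4)):
    p=cv2.imread(f"pics/{n}0.png")[:,:,::-1]; crop(p,*b,f,n+"0c.png")
E
```

```text
(no output)
```

View pics/scene0c.png

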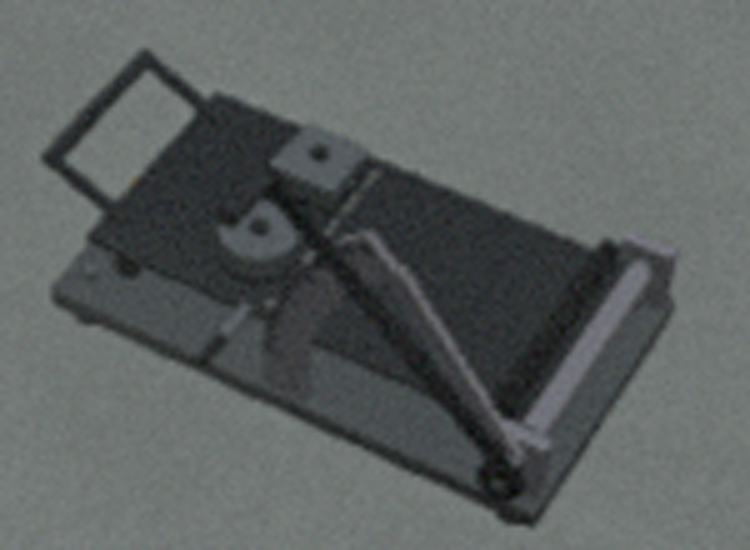

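View pics/side0c.png

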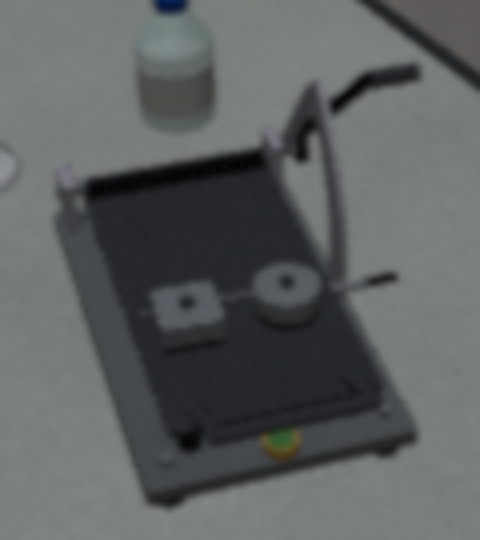

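```bash
python3 - <<'E'
from h import *
p,d=grab_frame("scene");C=cam("scene")
p2,d2=grab_frame("side");C2=cam("side")
np.savez("f0.npz",d=d,d2=d2)
for n,c,(x0,y0,x1,y1),dd in (("scene",C,(215,145,365,255),d),("side",C2,(170,110,290,245),d2)):
    P=cloud(c,dd)[y0:y1,x0:x1]; m=(dd[y0:y1,x0:x1]>0)&(P[...,2]>.012)
    if n=="side": pass
    Q=P[m]; Q=Q[(Q[:,2]<.3)]
    h,e=np.histogram(Q[:,2],bins=np.arange(0,.25,.005)); print(n,len(Q),[(round(a,3),b) for a,b in zip(e,h) if b>10])
    pl=Q[(Q[:,2]>.05)&(Q[:,2]<.075)]; r=cv2.minAreaRect(pl[:,:2].astype(np.float32)*1000);print("plate",r)
    b=Q[(Q[:,2]>.015)&(Q[:,2]<.035)]; r=cv2.minAreaRect(Q[Q[:,2]<.1][:,:2].astype(np.float32)*1000);print("all",r)
for z in(.02,.03,.04):
  print(z,[ray_z(C,u,v,z)[:2].round(4) for u,v in((226,204.5),(321.5,250),(349.4,205))])
a=ray_z(C,244,155.4,.092);b=ray_z(C,224,176.6,.092);print("bar",a,b,np.linalg.norm(a-b),(a+b)/2)
# side: base corners near
for z in(.02,.03): print([ray_z(C2,170+u/4,110+v/4,z)[:2].round(4) for u,v in((148,490),(415,432),(58,222))])
# bar in side ends
a=ray_z(C2,170+208/4,110+438/4,.092);b=ray_z(C2,170+350/4,110+393/4,.092);print("bar2",a,b)
E
```

```text
scene 6047 [(np.float64(0.01), np.int64(31)), (np.float64(0.015), np.int64(96)), (np.float64(0.02), np.int64(204)), (np.float64(0.025), np.int64(726)), (np.float64(0.03), np.int64(452)), (np.float64(0.035), np.int64(46)), (np.float64(0.04), np.int64(21)), (np.float64(0.045), np.int64(24)), (np.float64(0.05), np.int64(22)), (np.float64(0.055), np.int64(144)), (np.float64(0.06), np.int64(1434)), (np.float64(0.065), np.int64(1074)), (np.float64(0.07), np.int64(193)), (np.float64(0.075), np.int64(210)), (np.float64(0.08), np.int64(222)), (np.float64(0.085), np.int64(235)), (np.float64(0.09), np.int64(162)), (np.float64(0.095), np.int64(91)), (np.float64(0.1), np.int64(39)), (np.float64(0.105), np.int64(28)), (np.float64(0.11), np.int64(35)), (np.float64(0.115), np.int64(32)), (np.float64(0.12), np.int64(24)), (np.float64(0.125), np.int64(30)), (np.float64(0.13), np.int64(37)), (np.float64(0.135), np.int64(35)), (np.float64(0.14), np.int64(32)), (np.float64(0.145), np.int64(29)), (np.float64(0.15), np.int64(21)), (np.float64(0.155), np.int64(27)), (np.float64(0.16), np.int64(35)), (np.flo
[... 1921 characters left out ...]
1029052734375), (546.704833984375, 241.1459197998047), 80.00115203857422)
0.02 [array([ 0.5873, -0.0832]), array([0.6725, 0.2397]), array([0.4732, 0.2872])]
0.03 [array([ 0.5958, -0.0797]), array([0.6802, 0.2403]), array([0.4827, 0.2874])]
0.04 [array([ 0.6043, -0.0763]), array([0.688 , 0.2409]), array([0.4922, 0.2876])]
bar [ 0.42708841 -0.07517766  0.092     ] [ 0.53958792 -0.1038547   0.092     ] 0.1160969967580474 [ 0.48333816 -0.08951618  0.092     ]
[array([ 0.3968, -0.0343]), array([ 0.5849, -0.0869]), array([0.4771, 0.2803])]
[array([ 0.393 , -0.0431]), array([ 0.5787, -0.095 ]), array([0.4723, 0.2675])]
bar2 [ 0.42360357 -0.07745149  0.092     ] [ 0.52478544 -0.09135912  0.092     ]
```

```bash
cat >> h.py <<'E'
YAW=np.deg2rad(-14.5); ORG=np.array([.5325,.102,0.])
def tst():
    return R.from_euler('z',YAW).as_matrix()
def T2W(p): return ORG+tst()@np.array(p,float)
def goal_rot():
    # tool x down, tool y along +/- tester y
    best=None
    s=sense(); r0=R.from_quat(s["eef_rot"])
    for sg in(1,-1):
        y=sg*tst()[:,1]; x=np.array([0,0,-1.]); M=np.column_stack([x,y,np.cross(x,y)]); r=R.from_matrix(M)
        v=(r0.inv()*r).as_rotvec()
        if best is None or np.linalg.norm(v)<np.linalg.norm(best[1]): best=(r,v)
    return best
def plan(target,N,rot=True,pts=None):
    s=sense(); r0=R.from_quat(s["eef_rot"]); p=s["tcp_pos"]
    r,v=goal_rot()
    if not rot: v=v*0
    d=(np.array(target)-p)
    print("rotvec tot",v.round(3),"deg",np.rad2deg(np.linalg.norm(v)).round(1),"dworld mm",(d*1000).round(1))
    cur=r0
    for i in range(N):
        print("row",(v/N).round(4),(cur.inv().apply(d/N)*1000).round(1)); cur=cur*R.from_rotvec(v/N)
def st():
    s=sense(); print("t",round(s["t"],2),"tcp",(s["tcp_pos"]*1000).round(1),"F",s["contact_force"].round(1),"open",round(s["opening"]*1000,1),"j",s["joints"].round(2)); return s
E
python3 - <<'E'
from h import *
st(); print(R.from_quat(sense()["eef_rot"]).as_matrix().round(3))
plan([.28,.25,.33],7); 
E
```

```text
t 0.25 tcp [179.9 572.1 230.8] F [-0.3 -0.3  0.4] open 85.5 j [ 1.18  0.13  1.49  0.    1.52 -0.09]
[[-0.     0.3    0.954]
 [-0.001  0.954 -0.3  ]
 [-1.    -0.001 -0.   ]]
rotvec tot [-0.052 -0.     0.001] deg 3.0 dworld mm [ 100.1 -322.1   99.2]
row [-0.0074 -0.      0.0001] [-14.1 -39.6  27.4]
row [-0.0074 -0.      0.0001] [-14.1 -39.8  27.2]
row [-0.0074 -0.      0.0001] [-14.2 -40.   26.9]
row [-0.0074 -0.      0.0001] [-14.2 -40.2  26.6]
row [-0.0074 -0.      0.0001] [-14.2 -40.4  26.3]
row [-0.0074 -0.      0.0001] [-14.2 -40.6  26. ]
row [-0.0074 -0.      0.0001] [-14.2 -40.8  25.7]
```

```bash
python3 -m pendant '[-0.01,0,0,-20,-40,27,-0.5, -0.01,0,0,-20,-45,27,-0.5, -0.01,0,0,-20,-45,25,-0.5, -0.01,0,0,-20,-45,25,-0.5, -0.01,0,0,-20,-45,25,-0.5]' 40; python3 -m pendant '[0,0,0,0,-50,20,-0.5, 0,0,0,0,-50,20,-0.5, 0,0,0,0,-50,20,-0.5, 0,0,0,0,-50,20,-0.5]'; python3 - <<'E'
from h import *
st(); plan([.47,-.08,.30],6)
E
```

```text
t: 0.88
tcp_pos: [0.2421, 0.3191, 0.3295]
eef_rot: [0.085, 0.703, -0.091, 0.701]
contact_force: [1.5, -0.4, 0.5]
opening: 0.0639
t: 1.38
tcp_pos: [0.2708, 0.0999, 0.3334]
eef_rot: [0.085, 0.7, -0.088, 0.703]
contact_force: [0.6, 0.5, 0.4]
opening: 0.064
t 1.38 tcp [270.8  99.9 333.4] F [0.6 0.5 0.4] open 64.0 j [ 0.18 -0.78  2.03 -0.01  1.89 -1.14]
rotvec tot [0.008 0.005 0.005] deg 0.6 dworld mm [ 199.2 -179.9  -33.4]
row [0.0013 0.0008 0.0008] [  5.8 -21.   39.5]
row [0.0013 0.0008 0.0008] [  5.8 -21.   39.5]
row [0.0013 0.0008 0.0008] [  5.7 -20.9  39.5]
row [0.0013 0.0008 0.0008] [  5.7 -20.9  39.6]
row [0.0013 0.0008 0.0008] [  5.7 -20.8  39.6]
row [0.0013 0.0008 0.0008] [  5.6 -20.8  39.6]
```

```bash
python3 -m pendant '[0,0,0,5,-21,40,-0.5, 0,0,0,5,-21,40,-0.5, 0,0,0,5,-21,40,-0.5, 0,0,0,5,-21,40,-0.5, 0,0,0,5,-21,38,-0.5]'; python3 -m pendant '[0,0,0,0,-10,10,-0.5, 0,0,0,0,0,0,-0.5]';python3 - <<'E'
from h import *
s=st(); C=cam("wrist");p,d=grab_frame("wrist"); cv2.imwrite("pics/w1.png",p[:,:,::-1]); np.savez("w1.npz",d=d,K=C[0],R=C[1],t=C[2]); print("cam pos",-C[1].T@C[2])
E
```

```text
t: 2.0
tcp_pos: [0.4411, -0.0583, 0.3128]
eef_rot: [0.087, 0.697, -0.089, 0.707]
contact_force: [0.1, 0.5, 1.1]
opening: 0.0643
t: 2.25
tcp_pos: [0.4487, -0.0722, 0.3117]
eef_rot: [0.088, 0.698, -0.09, 0.705]
contact_force: [-0.1, 1.1, -0.0]
opening: 0.0638
t 2.25 tcp [448.7 -72.2 311.7] F [-0.1  1.1 -0. ] open 63.8 j [-0.27 -0.3   1.75 -0.    1.68 -1.59]
cam pos [ 0.3809206  -0.05506631  0.4536249 ]
```

View pics/w1.png

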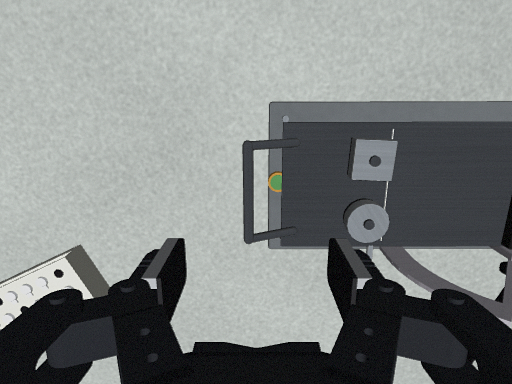

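```bash
python3 - <<'E'
from h import *
z=np.load("w1.npz");C=(z["K"],z["R"],z["t"]);d=z["d"]
p=cv2.imread("pics/w1.png")[:,:,::-1]; crop(p,235,95,455,255,3,"w1c.png")
a=ray_z(C,248.3,146,.092);b=ray_z(C,249.3,241,.092);print("bar",a,b,(a+b)/2,np.rad2deg(np.arctan2(*(b-a)[[1,0]])))
a=ray_z(C,283,122,.065);b=ray_z(C,282,247,.065);print("plate end",a,b,np.linalg.norm(a-b),np.rad2deg(np.arctan2(*(b-a)[[1,0]])))
m=(a+b)/2
e=ray_z(C,270,102.5,.03);f=ray_z(C,269,248,.03);g=ray_z(C,500,101.5,.03);print("base",e,f,np.linalg.norm(e-f),"yaw long",np.rad2deg(np.arctan2(*(g-e)[[1,0]]))-90)
for u,v in((300,110),(300,200),(248,190),(248,170),(275,220),(368,212),(375,150)): print(u,v,d[v,u],unproj(C,u,v,d[v,u]))
E
```

```text
bar [ 0.42989278 -0.07671777  0.092     ] [ 0.5389486  -0.10440188  0.092     ] [ 0.48442069 -0.09055983  0.092     ] -14.243807480153988
plate end [ 0.41685798 -0.0327479   0.065     ] [ 0.56925805 -0.06972999  0.065     ] 0.15682301117864042 -13.63999991586821
base [ 0.39318198 -0.04085846  0.03      ] [ 0.58317753 -0.08896151  0.03      ] 0.19599033386164347 yaw long -14.218181493145138
300 110 0.41238075 [ 0.41121927 -0.00694366  0.02912663]
300 200 0.40672335 [ 0.51314299 -0.03399291  0.0657643 ]
248 190 0.36905596 [ 0.4761692  -0.08917139  0.09857622]
248 170 0.36366943 [ 0.4544443  -0.08343015  0.0976356 ]
275 220 0.45171607 [ 0.54454775 -0.07106165  0.03046218]
368 212 0.38620788 [0.53915081 0.03808317 0.08923216]
375 150 0.36506099 [0.46912696 0.0567416  0.09013179]
```

View pics/w1c.png

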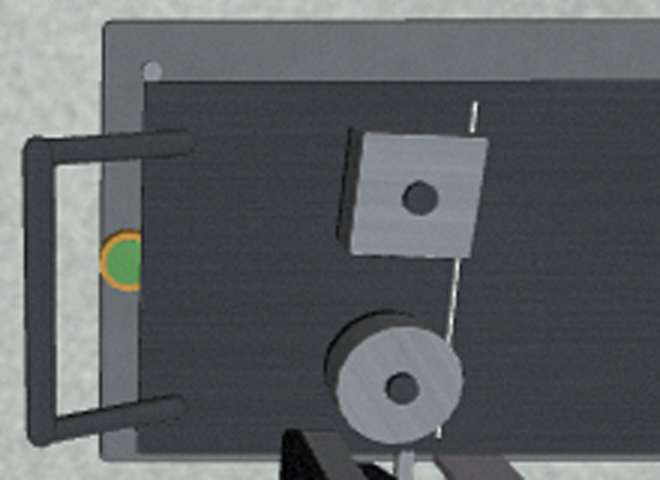

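```bash
sed -i 's/^YAW=.*/YAW=np.deg2rad(-14.2); ORG=np.array([.5322,.0985,0.])/' h.py; python3 - <<'E'
from h import *
plan([.4844,-.0905,.15],4)
E
```

```text
rotvec tot [-0.004  0.011  0.001] deg 0.7 dworld mm [  35.9  -18.8 -161.7]
row [-0.0011  0.0029  0.0004] [40.5 -2.2  9.4]
row [-0.0011  0.0029  0.0004] [40.5 -2.3  9.5]
row [-0.0011  0.0029  0.0004] [40.5 -2.3  9.6]
row [-0.0011  0.0029  0.0004] [40.5 -2.3  9.7]
```

```bash
python3 -m pendant '[0,0.003,0,40,-2.3,10,0, 0,0.003,0,40,-2.3,10,0, 0,0.003,0,40,-2.3,10,0, 0,0.003,0,40,-2.3,10,0, 0,0,0,0,0,0,0]' ; python3 - <<'E'
from h import *
st();plan([.4844,-.0905,.074],3)
E
```

```text
t: 2.92
tcp_pos: [0.4865, -0.086, 0.1532]
eef_rot: [0.086, 0.699, -0.087, 0.704]
contact_force: [0.2, -0.5, 0.4]
opening: 0.0426
t 2.92 tcp [486.5 -86.  153.2] F [ 0.2 -0.5  0.4] open 42.6 j [-0.28 -0.12  1.88  0.    1.37 -1.6 ]
rotvec tot [0.002 0.007 0.   ] deg 0.4 dworld mm [ -2.1  -4.5 -79.2]
row [0.0005 0.0024 0.    ] [26.4 -1.6 -0.5]
row [0.0005 0.0024 0.    ] [26.4 -1.6 -0.4]
row [0.0005 0.0024 0.    ] [26.4 -1.6 -0.4]
```

```bash
python3 -m pendant '[0,0.002,0,26,-2,0,0, 0,0.002,0,26,-2,0,0, 0,0.002,0,26,-1.5,0,0, 0,0,0,0,0,0,0]' ; python3 - <<'E'
from h import *
st();plan([.4844,-.0905,.074],1)
p,d=grab_frame("wrist");crop(p,120,180,420,384,2.5,"w2.png")
E
```

```text
t: 3.42
tcp_pos: [0.4893, -0.0892, 0.084]
eef_rot: [0.085, 0.697, -0.086, 0.707]
contact_force: [-0.5, 0.7, 1.0]
opening: 0.0425
t 3.42 tcp [489.3 -89.2  84. ] F [-0.5  0.7  1. ] open 42.5 j [-0.28 -0.04  1.94  0.    1.23 -1.61]
rotvec tot [ 0.005  0.013 -0.   ] deg 0.8 dworld mm [ -4.9  -1.3 -10. ]
row [ 0.0054  0.0132 -0.0003] [ 9.9 -2.5 -4.6]
```

View pics/w2.png

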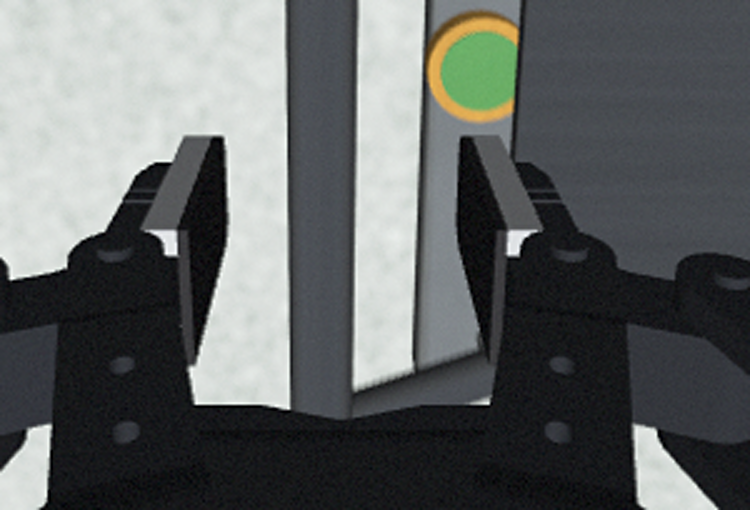

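```bash
python3 -m pendant '[0,0.012,0,10,-2.5,-5,0, 0,0,0,2,0,0,0.2, 0,0,0,0,0,0,1, 0,0,0,0,0,0,1, 0,0,0,0,0,0,1]' 60; python3 -m pendant '[0,0,0,0,0,0,1, 0,0,0,0,0,0,1]'; python3 - <<'E'
from h import *
st();plan([.4844,-.0905,.074],1)
p,d=grab_frame("wrist");crop(p,120,180,420,384,2.5,"w3.png")
E
```

```text
t: 4.1
tcp_pos: [0.4875, -0.0926, 0.0781]
eef_rot: [0.084, 0.698, -0.087, 0.705]
contact_force: [1.8, 2.8, -3.3]
opening: 0.0098
t: 4.35
tcp_pos: [0.4875, -0.0925, 0.0781]
eef_rot: [0.084, 0.698, -0.087, 0.705]
contact_force: [0.2, -1.1, -0.8]
opening: 0.0101
t 4.35 tcp [487.5 -92.5  78.1] F [ 0.2 -1.1 -0.8] open 10.1 j [-0.29 -0.03  1.94 -0.    1.22 -1.62]
rotvec tot [0.005 0.01  0.002] deg 0.7 dworld mm [-3.1  2.  -4.1]
row [0.0052 0.0101 0.0022] [ 4.1  1.3 -3.5]
```

View pics/w3.png

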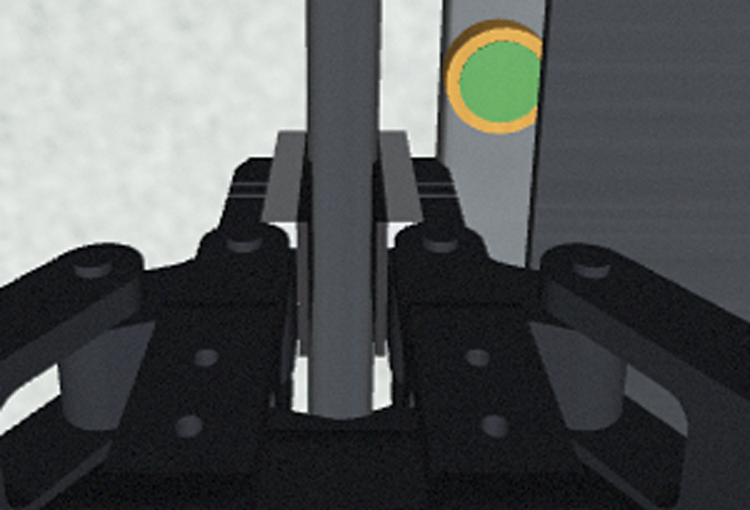

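```bash
cat >> h.py <<'E'
T0=np.array([.4875,-.0925,.0781])
from scipy.optimize import brentq
def theta():
    dz=sense()["tcp_pos"][2]-T0[2]
    return brentq(lambda a:.345*np.sin(a)+.03*np.cos(a)-.03-dz,-.05,.9)
def H2W(p,th):
    x,y,z=p; return T2W([x, .150+y*np.cos(th)+z*np.sin(th), .062-y*np.sin(th)+z*np.cos(th)])
def look(name,th=None,save=True):
    if th is None: th=theta()
    dy=.345-.345*np.cos(th)+.03*np.sin(th)
    s=sense(); off=(s["tcp_pos"]-T0)@tst()
    print("theta %.4f"%th,"deg %.2f"%np.rad2deg(th),"offy exp %.1f got %.1f x %.1f"%(dy*1e3,off[1]*1e3,off[0]*1e3),"F",s["contact_force"].round(1),"t",round(s["t"],2))
    p,d=grab_frame("side"); C=cam("side"); out=[]
    P=cloud(C,d)
    for x,nm in((.037,"puck"),(-.037,"block")):
        for y in(-.205,-.051):
            q=proj(C,[H2W((x+dx,y+dyy,.027),th) for dx in(-.014,0,.014) for dyy in(-.014,0,.014)])
            out.append((nm,y,int(np.median([p[int(round(v)),int(round(u))].mean() for u,v in q]))))
    print(out)
    if save: crop(p,170,90,290,245,4,name)
E
python3 - <<'E'
from h import *
look("s1.png")
E
```

```text
theta 0.0000 deg 0.00 offy exp 0.0 got -0.1 x 0.0 F [ 0.6 -1.3 -1.2] t 4.4
[('puck', -0.205, 11), ('puck', -0.051, 52), ('block', -0.205, 99), ('block', -0.051, 22)]
```

```bash
python3 -m pendant '[0,0,0,-3,0,0,1, 0,0,0,-5,0.5,0,1, 0,0,0,-5,0.5,0,1, 0,0,0,-5,0.6,0,1, 0,0,0,-5,0.7,0,1]'; python3 -c "
from h import *
look('s2.png')"
```

```text
t: 5.08
tcp_pos: [0.4878, -0.0906, 0.0958]
eef_rot: [0.084, 0.698, -0.087, 0.706]
contact_force: [7.8, -3.4, -15.0]
opening: 0.0099
theta 0.0515 deg 2.95 offy exp 2.0 got 1.9 x -0.1 F [  7.8  -3.4 -15. ] t 5.08
[('puck', -0.205, 11), ('puck', -0.051, 54), ('block', -0.205, 98), ('block', -0.051, 26)]
```

View pics/s2.png

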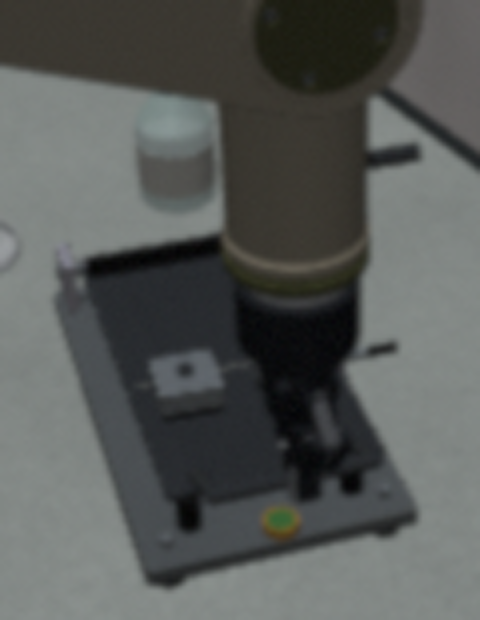

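```bash
python3 -c "
from h import *
st()
p,d=grab_frame('scene');crop(p,215,125,365,255,5,'c1.png')
p,d=grab_frame('wrist');cv2.imwrite('pics/w4.png',p[:,:,::-1])"
```

```text
t 5.12 tcp [487.9 -90.6  96.3] F [  5.6  -2.9 -12.2] open 9.6 j [-0.29 -0.05  1.93 -0.    1.25 -1.61]
```

View pics/c1.png

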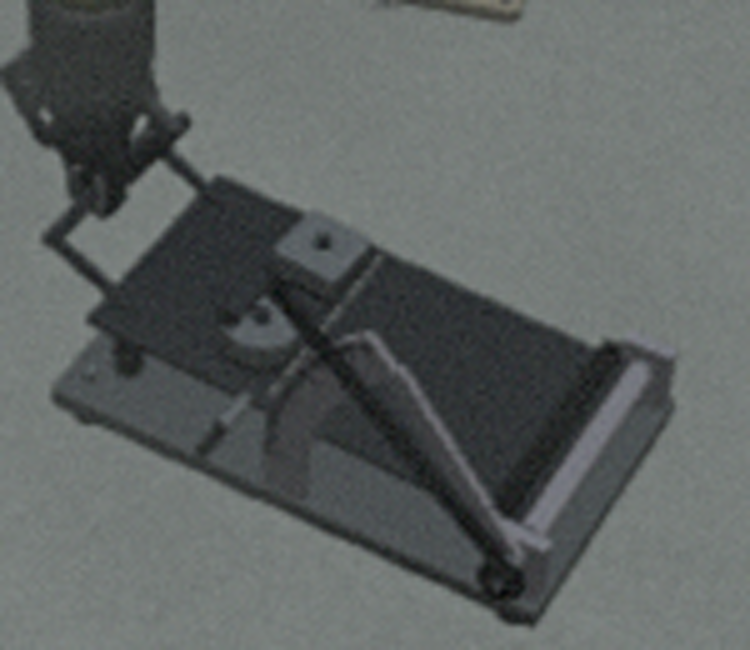

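View pics/w4.png

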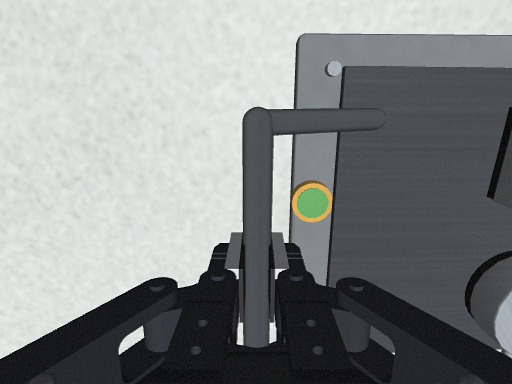

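```bash
sed -i 's/grab_frame("side"); C=cam("side")/grab_frame("scene"); C=cam("scene")/; s/crop(p,170,90,290,245,4,name)/crop(p,215,125,365,255,5,name)/' h.py
python3 -m pendant '[0,0,0,-5,0.7,0,1, 0,0,0,-5,0.8,0,1, 0,0,0,-5,0.8,0,1, 0,0,0,-5,0.9,0,1, 0,0,0,-5,0.9,0,1]'; python3 -c "
from h import *
look('c2.png')"
python3 -m pendant '[0,0,0,-5,1,0,1, 0,0,0,-5,1,0,1, 0,0,0,-5,1,0,1, 0,0,0,-4,1,0,1]'; python3 -c "
from h import *
look('c3.png')"
```

```text
t: 5.85
tcp_pos: [0.4885, -0.0876, 0.1151]
eef_rot: [0.083, 0.698, -0.088, 0.706]
contact_force: [7.5, -3.9, -14.3]
opening: 0.0098
theta 0.1080 deg 6.19 offy exp 5.2 got 5.0 x -0.2 F [  7.5  -3.9 -14.3] t 5.85
[('puck', -0.205, 50), ('puck', -0.051, 51), ('block', -0.205, 95), ('block', -0.051, 54)]
t: 6.4
tcp_pos: [0.4893, -0.0845, 0.1297]
eef_rot: [0.082, 0.698, -0.089, 0.706]
contact_force: [7.3, -4.9, -14.0]
opening: 0.0095
theta 0.1511 deg 8.66 offy exp 8.4 got 8.2 x -0.2 F [  7.3  -4.9 -14. ] t 6.4
[('puck', -0.205, 47), ('puck', -0.051, 47), ('block', -0.205, 96), ('block', -0.051, 50)]
```

View pics/c3.png

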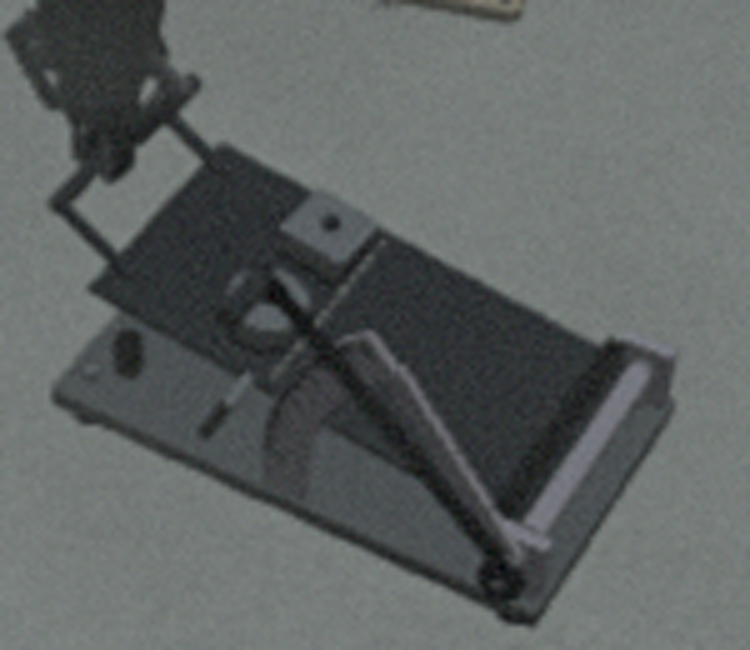

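```bash
cat >> h.py <<'E'
def lk(name,th=None,view=False):
    if th is None: th=theta()
    dy=.345-.345*np.cos(th)+.03*np.sin(th)
    s=sense(); off=(s["tcp_pos"]-T0)@tst()
    print("th %.4f"%th,"deg %.2f"%np.rad2deg(th),"offy exp %.1f got %.1f x %.1f"%(dy*1e3,off[1]*1e3,off[0]*1e3),"F",s["contact_force"].round(1),"t",round(s["t"],2))
    for cn in("scene","wrist"):
        C=cam(cn); p,d=grab_frame(cn); o=[]
        for x,nm in((.037,"puck"),(-.037,"block")):
            for y in(-.205,-.128,-.051):
                q=proj(C,[H2W((x+a,y+b,.027),th) for a in np.linspace(-.016,.016,9) for b in np.linspace(-.016,.016,9) if a*a+b*b<.0003])
                g=[p[int(round(v)),int(round(u))].mean()>72 for u,v in q if 0<=u<511 and 0<=v<383]
                o.append(round(float(np.mean(g)),2) if len(g)>5 else None)
        print(cn,"puck",o[:3],"block",o[3:])
        if cn=="scene": crop(p,215,125,365,255,5,name)
        else: cv2.imwrite("pics/w"+name,p[:,:,::-1])
E
python3 -c "
from h import *
lk('d0.png')"
python3 -m pendant '[0,0,0,-4,1,0,1, 0,0,0,-4,1,0,1, 0,0,0,-4,1,0,1, 0,0,0,-4,1,0,1]'; python3 -c "
from h import *
lk('d1.png')"
```

```text
th 0.1521 deg 8.71 offy exp 8.5 got 8.2 x -0.2 F [  6.   -3.7 -12.2] t 6.45
scene puck [0.21, 0.26, 0.0] block [0.85, 0.02, 0.02]
wrist puck [1.0, None, None] block [None, None, None]
t: 7.05
tcp_pos: [0.4899, -0.0819, 0.1405]
eef_rot: [0.081, 0.698, -0.09, 0.706]
contact_force: [8.2, -3.6, -15.0]
opening: 0.0099
th 0.1834 deg 10.51 offy exp 11.3 got 10.9 x -0.2 F [  8.2  -3.6 -15. ] t 7.05
scene puck [0.25, 0.3, 0.0] block [0.84, 0.02, 0.02]
wrist puck [0.92, None, None] block [None, None, None]
```

View pics/wd1.png

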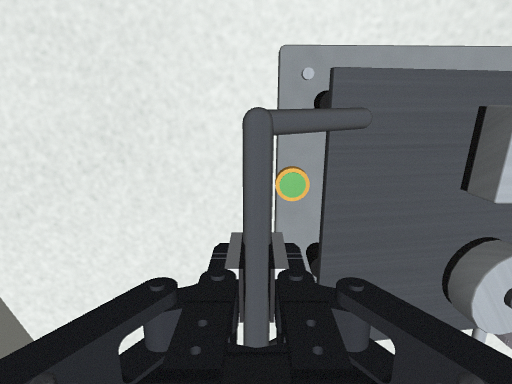

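```bash
python3 -m pendant '[0,0,0,-4,1.1,0,1, 0,0,0,-4,1.1,0,1, 0,0,0,-4,1.1,0,1, 0,0,0,-4,1.1,0,1]'; python3 -c "
from h import *
lk('d2.png')"
python3 -m pendant '[0,0,0,-3,1,0,1, 0,0,0,-3,1,0,1, 0,0,0,-3,1,0,1]'; python3 -c "
from h import *
lk('d3.png')"
```

```text
t: 7.65
tcp_pos: [0.4907, -0.0791, 0.1508]
eef_rot: [0.08, 0.698, -0.091, 0.705]
contact_force: [8.1, -5.8, -12.6]
opening: 0.0099
th 0.2145 deg 12.29 offy exp 14.3 got 13.8 x -0.2 F [  8.1  -5.8 -12.6] t 7.65
scene puck [0.33, 0.3, 0.0] block [0.84, 0.0, 0.0]
wrist puck [0.91, None, None] block [None, None, None]
t: 8.12
tcp_pos: [0.4911, -0.0776, 0.1562]
eef_rot: [0.08, 0.699, -0.092, 0.705]
contact_force: [7.5, -4.7, -13.4]
opening: 0.0094
th 0.2307 deg 13.22 offy exp 16.0 got 15.4 x -0.1 F [  7.5  -4.7 -13.4] t 8.12
scene puck [0.39, 0.3, 0.0] block [0.87, 0.02, 0.0]
wrist puck [0.92, None, None] block [None, None, None]
```

```bash
cat >> h.py <<'E'
def ups(name=None):
    th=theta(); s=sense()
    C=cam("wrist"); p,d=grab_frame("wrist"); P=(cloud(C,d)-ORG)@tst()
    y=P[...,1]-.150; z=P[...,2]-.062; yy=y*np.cos(th)-z*np.sin(th); zz=y*np.sin(th)+z*np.cos(th)
    o=[]
    for lo,hi in((.01,.062),(-.062,-.01)):
        m=(d>0)&(P[...,0]>lo)&(P[...,0]<hi)&(zz>.021)&(zz<.034)&(yy>-.26)&(yy<-.02)
        m=cv2.morphologyEx(m.astype(np.uint8),cv2.MORPH_OPEN,np.ones((3,3)))>0
        o.append((int(m.sum()),round(float(np.percentile(yy[m],2))*1e3,1) if m.sum()>20 else None))
    print("deg %.2f"%np.rad2deg(th),"th %.4f"%th,"F",s["contact_force"].round(1),"t",round(s["t"],2),"puck n,yup",o[0],"block",o[1])
    if name: cv2.imwrite("pics/"+name,p[:,:,::-1])
E
python3 -c "
from h import *
ups('u0.png')"
python3 -m pendant '[0,0,0,-2,0.8,0,1, 0,0,0,-2,0.8,0,1, 0,0,0,-2,0.8,0,1]'; python3 -c "
from h import *
ups('u1.png')"
```

```text
deg 13.25 th 0.2313 F [  5.6  -4.5 -11.8] t 8.22 puck n,yup (3504, -230.6) block (2108, -230.2)
t: 8.65
tcp_pos: [0.4913, -0.077, 0.1582]
eef_rot: [0.079, 0.699, -0.093, 0.705]
contact_force: [6.9, -4.8, -13.4]
opening: 0.0095
deg 13.56 th 0.2367 F [  6.9  -4.8 -13.4] t 8.65 puck n,yup (3542, -230.6) block (2160, -230.3)
```

```bash
python3 -m pendant '[0,0,0,-2.2,0.9,0,1, 0,0,0,-2.2,0.9,0,1, 0,0,0,-2.2,0.9,0,1, 0,0,0,-2.2,0.9,0,1]' >/dev/null; python3 -c "
from h import *
ups()"

```

```text
deg 14.11 th 0.2462 F [  6.8  -6.4 -13.8] t 9.2 puck n,yup (3577, -230.6) block (2243, -230.2)
```

```bash
python3 -m pendant '[0,0,0,-2.2,0.9,0,1, 0,0,0,-2.2,0.9,0,1, 0,0,0,-2.2,0.9,0,1, 0,0,0,-2.2,0.9,0,1]' >/dev/null; python3 -c "
from h import *
ups()"

```

```text
deg 14.64 th 0.2555 F [  7.2  -6.1 -13.6] t 9.75 puck n,yup (3600, -230.5) block (2318, -230.2)
```

```bash
python3 -m pendant '[0,0,0,-2.2,0.9,0,1, 0,0,0,-2.2,0.9,0,1, 0,0,0,-2.2,0.9,0,1, 0,0,0,-2.2,0.9,0,1]' >/dev/null; python3 -c "
from h import *
ups()"

```

```text
deg 15.14 th 0.2643 F [  7.1  -5.3 -14.6] t 10.3 puck n,yup (3643, -230.5) block (2401, -230.2)
```

```bash
python3 -m pendant '[0,0,0,-2.2,1,0,1, 0,0,0,-2.2,1,0,1, 0,0,0,-2.2,1,0,1, 0,0,0,-2.2,1,0,1]' >/dev/null; python3 -c "
from h import *
ups()"

```

```text
deg 15.65 th 0.2732 F [  6.5  -6.9 -14.6] t 10.85 puck n,yup (3653, -230.4) block (2440, -230.2)
```

```bash
python3 -m pendant '[0,0,0,-2.2,1,0,1, 0,0,0,-2.2,1,0,1, 0,0,0,-2.2,1,0,1, 0,0,0,-2.2,1,0,1]' >/dev/null; python3 -c "
from h import *
ups()"

```

```text
deg 16.13 th 0.2816 F [  5.9  -6.4 -14.2] t 11.4 puck n,yup (3671, -230.4) block (2500, -230.1)
```

```bash
python3 -m pendant '[0,0,0,-2.2,1,0,1, 0,0,0,-2.2,1,0,1, 0,0,0,-2.2,1,0,1, 0,0,0,-2.2,1,0,1]' >/dev/null; python3 -c "
from h import *
ups()"

```

```text
deg 16.60 th 0.2898 F [  6.6  -6.2 -14.3] t 11.95 puck n,yup (3685, -230.4) block (2541, -230.0)
```

```bash
python3 -m pendant '[0,0,0,-2.2,1,0,1, 0,0,0,-2.2,1,0,1, 0,0,0,-2.2,1,0,1, 0,0,0,-2.2,1,0,1]' >/dev/null; python3 -c "
from h import *
ups()"

```

```text
deg 17.05 th 0.2975 F [  6.   -6.  -13.8] t 12.5 puck n,yup (3674, -230.5) block (2575, -230.2)
```

```bash
python3 -m pendant '[0,0,0,-2.3,1,0,1, 0,0,0,-2.3,1,0,1, 0,0,0,-2.3,1,0,1, 0,0,0,-2.3,1,0,1]' >/dev/null; python3 -c "
from h import *
ups()"

```

```text
deg 17.54 th 0.3062 F [  6.7  -6.5 -13.5] t 13.05 puck n,yup (3703, -230.5) block (2617, -230.0)
```

```bash
python3 -m pendant '[0,0,0,-2.3,1,0,1, 0,0,0,-2.3,1,0,1, 0,0,0,-2.3,1,0,1, 0,0,0,-2.3,1,0,1]' >/dev/null; python3 -c "
from h import *
ups()"

```

```text
deg 18.03 th 0.3147 F [  7.4  -6.6 -13.1] t 13.6 puck n,yup (3730, -230.4) block (2654, -230.1)
```

```bash
python3 -m pendant '[0,0,0,-2.3,1.1,0,1, 0,0,0,-2.3,1.1,0,1, 0,0,0,-2.3,1.1,0,1, 0,0,0,-2.3,1.1,0,1]' >/dev/null; python3 -c "
from h import *
ups('u2.png');look('c4.png')"

```

```text
deg 18.50 th 0.3229 F [  6.8  -7.8 -13.2] t 14.15 puck n,yup (3723, -230.4) block (2670, -230.1)
theta 0.3231 deg 18.51 offy exp 27.4 got 25.7 x -0.3 F [  5.4  -7.1 -12. ] t 14.2
[('puck', -0.205, 91), ('puck', -0.051, 52), ('block', -0.205, 94), ('block', -0.051, 47)]
```

View pics/u2.png

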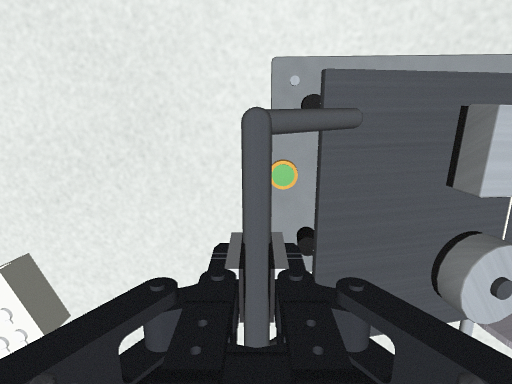

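```bash
python3 -m pendant '[0,0,0,-2.3,1.3,0,1, 0,0,0,-2.3,1.3,0,1, 0,0,0,-2.3,1.3,0,1, 0,0,0,-2.3,1.3,0,1]' >/dev/null; python3 -c "
from h import *
ups()"

```

```text
deg 19.01 th 0.3318 F [  5.1  -8.1 -12.6] t 14.75 puck n,yup (3725, -230.4) block (2692, -230.0)
```

```bash
python3 -m pendant '[0,0,0,-2.3,1.3,0,1, 0,0,0,-2.3,1.3,0,1, 0,0,0,-2.3,1.3,0,1, 0,0,0,-2.3,1.3,0,1]' >/dev/null; python3 -c "
from h import *
ups()"

```

```text
deg 19.50 th 0.3404 F [  5.6  -8.2 -13.1] t 15.3 puck n,yup (3700, -230.4) block (2696, -230.0)
```

```bash
python3 -m pendant '[0,0,0,-2.3,1.3,0,1, 0,0,0,-2.3,1.3,0,1, 0,0,0,-2.3,1.3,0,1, 0,0,0,-2.3,1.3,0,1]' >/dev/null; python3 -c "
from h import *
ups()"

```

```text
deg 19.99 th 0.3488 F [  4.3  -8.9 -12.5] t 15.85 puck n,yup (3685, -230.4) block (2705, -230.1)
```

```bash
python3 -m pendant '[0,0,0,-2.3,1.3,0,1, 0,0,0,-2.3,1.3,0,1, 0,0,0,-2.3,1.3,0,1, 0,0,0,-2.3,1.3,0,1]' >/dev/null; python3 -c "
from h import *
ups()"

```

```text
deg 20.45 th 0.3569 F [  4.8  -8.4 -12.7] t 16.4 puck n,yup (3659, -230.4) block (2687, -230.0)
```

```bash
python3 -m pendant '[0,0,0,-2.3,1.3,0,1, 0,0,0,-2.3,1.3,0,1, 0,0,0,-2.3,1.3,0,1, 0,0,0,-2.3,1.3,0,1]' >/dev/null; python3 -c "
from h import *
ups()"

```

```text
deg 20.91 th 0.3649 F [  5.3  -8.3 -12.4] t 16.95 puck n,yup (3630, -230.4) block (2669, -230.0)
```

```bash
python3 -m pendant '[0,0,0,-2.3,1.3,0,1, 0,0,0,-2.3,1.3,0,1, 0,0,0,-2.3,1.3,0,1, 0,0,0,-2.3,1.3,0,1]' >/dev/null; python3 -c "
from h import *
ups()"

```

```text
deg 21.35 th 0.3726 F [  4.4  -8.9 -12.5] t 17.5 puck n,yup (3609, -230.4) block (2645, -230.1)
```

```bash
python3 -m pendant '[0,0,0,-2.3,1.3,0,1, 0,0,0,-2.3,1.3,0,1, 0,0,0,-2.3,1.3,0,1, 0,0,0,-2.3,1.3,0,1]' >/dev/null; python3 -c "
from h import *
ups()"

```

```text
deg 21.78 th 0.3802 F [  3.9  -9.  -12.5] t 18.05 puck n,yup (3570, -230.4) block (2644, -230.1)
```

```bash
python3 -m pendant '[0,0,0,-2.4,1.3,0,1, 0,0,0,-2.4,1.3,0,1, 0,0,0,-2.4,1.3,0,1, 0,0,0,-2.4,1.3,0,1]' >/dev/null; python3 -c "
from h import *
ups()"

```

```text
deg 22.27 th 0.3887 F [  4.   -8.6 -11.6] t 18.6 puck n,yup (2159, -219.2) block (2595, -230.0)
```

The puck has let go at about 22.2°, so I hold here.

```bash
python3 -m pendant '[0,0,0,0,0,0,1, 0,0,0,0,0,0,1, 0,0,0,0,0,0,1, 0,0,0,0,0,0,1]' >/dev/null; python3 -c "
from h import *
ups();look('c5.png')"

```

```text
deg 22.27 th 0.3887 F [ 0.1 -2.  -2.5] t 19.15 puck n,yup (0, None) block (2571, -230.0)
theta 0.3886 deg 22.27 offy exp 37.1 got 34.2 x -0.6 F [-0.  -2.4 -3.1] t 19.2
[('puck', -0.205, 47), ('puck', -0.051, 50), ('block', -0.205, 95), ('block', -0.051, 50)]
```

View pics/c5.png

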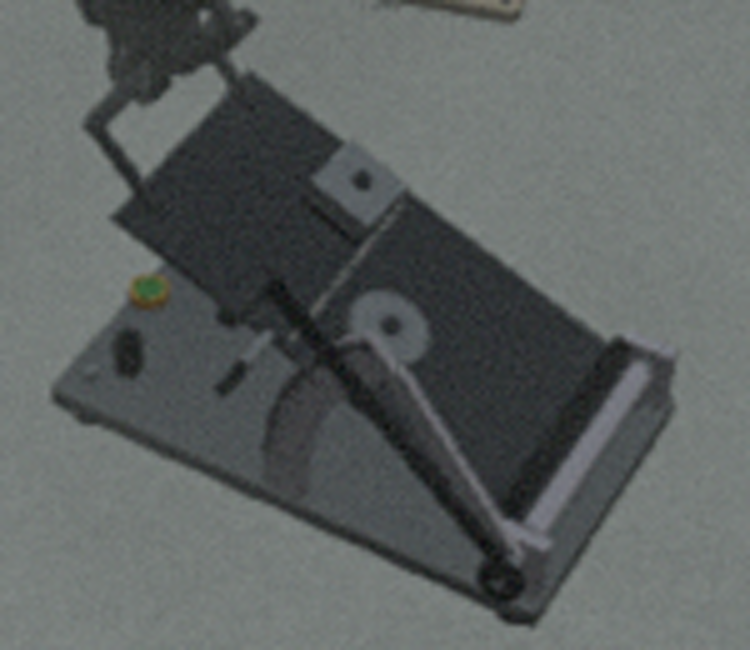

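Puck is sliding at crop (390,325); the block is still on its line at (360,180). I wait for the buffer.

```bash
python3 -m pendant '[0,0,0,0,0,0,1, 0,0,0,0,0,0,1, 0,0,0,0,0,0,1, 0,0,0,0,0,0,1, 0,0,0,0,0,0,1]' >/dev/null; python3 -m pendant '[0,0,0,0,0,0,1, 0,0,0,0,0,0,1]' >/dev/null; python3 -c "
from h import *
ups();look('c6.png');p,d=grab_frame('wrist');cv2.imwrite('pics/u6.png',p[:,:,::-1])"

```

```text
deg 22.27 th 0.3886 F [ 0.4 -1.4 -3.8] t 20.12 puck n,yup (0, None) block (2576, -229.9)
theta 0.3887 deg 22.27 offy exp 37.1 got 34.2 x -0.6 F [ 1.1 -2.1 -4.8] t 20.18
[('puck', -0.205, 46), ('puck', -0.051, 94), ('block', -0.205, 94), ('block', -0.051, 51)]
```

View pics/c6.png

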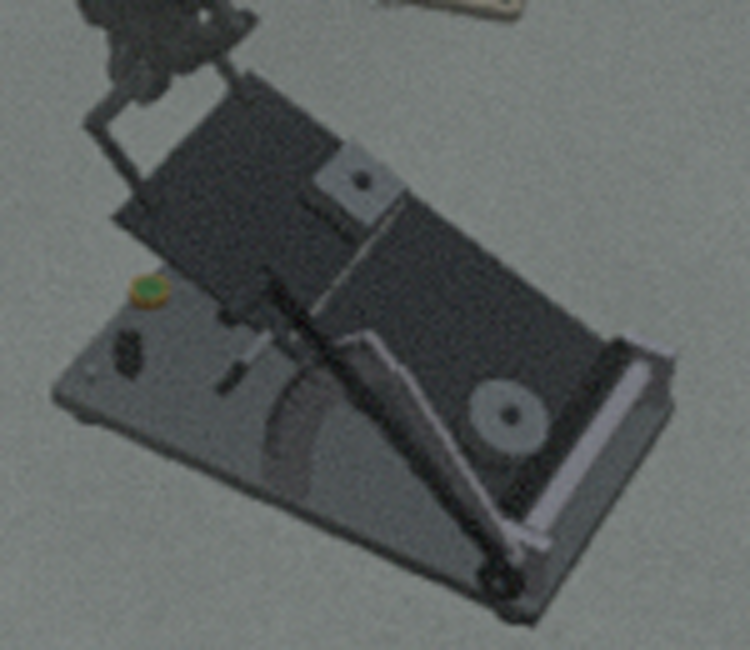

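View pics/u6.png

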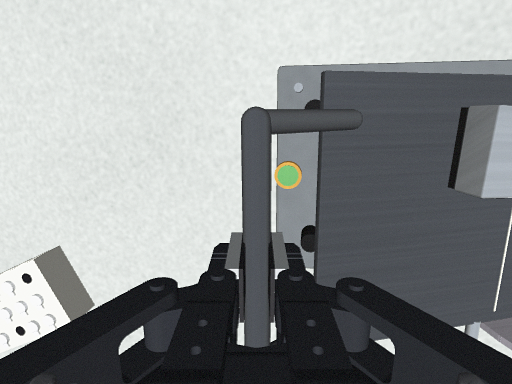

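```bash
python3 -m pendant '[0,0,0,0,0,0,0.4, 0,0,0,0,0,0,0.2, 0,0,0,0,0,0,0.2, 0,0,0,0,0,0,0.2]'; python3 -c "
from h import *
ups('u7.png');plan([.6,.0,.3],1)"

```

```text
t: 20.78
tcp_pos: [0.4956, -0.0585, 0.2076]
eef_rot: [0.037, 0.718, -0.145, 0.68]
contact_force: [0.3, 0.2, 0.2]
opening: 0.0342
deg 22.45 th 0.3918 F [0.3 0.2 0.2] t 20.77 puck n,yup (0, None) block (2667, -229.8)
rotvec tot [-0.011 -0.034  0.158] deg 9.3 dworld mm [104.4  58.5  92.4]
row [-0.0109 -0.034   0.1583] [-107.2   67.4   82.6]
```

View pics/u7.png

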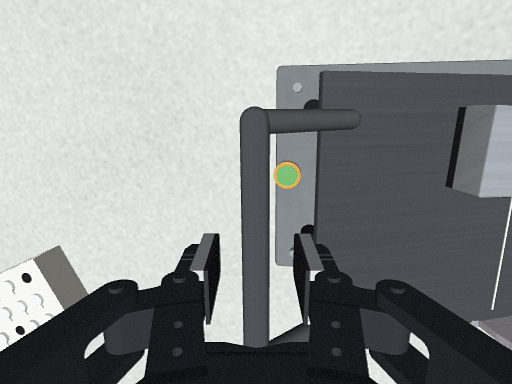

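```bash
python3 -m pendant '[0,0,0,-15,0,0,0.2, 0,0,0,-35,0,0,0.2, 0,-0.01,0.04,-40,0,0,0.2, 0,-0.01,0.06,-40,0,0,0.2, 0,-0.01,0.06,-40,5,0,0.2]'; python3 -c "
from h import *
st();plan([.57,-.03,.40],2)"

```

```text
t: 21.45
tcp_pos: [0.5055, -0.0322, 0.3809]
eef_rot: [0.092, 0.704, -0.088, 0.699]
contact_force: [-0.1, -0.0, -0.2]
opening: 0.0343
t 21.45 tcp [505.5 -32.2 380.9] F [-0.1 -0.  -0.2] open 34.3 j [-0.17 -0.13  1.48  0.01  1.8  -1.48]
rotvec tot [-0.008 -0.007 -0.005] deg 0.7 dworld mm [64.5  2.2 19.1]
row [-0.0042 -0.0037 -0.0025] [-9.7  9.3 30.8]
row [-0.0042 -0.0037 -0.0025] [-9.6  9.1 30.9]
```

```bash
python3 -m pendant '[0,0,0,-10,5,45,0.2, 0,0,0,-10,5,35,0.5, 0,0,0,0,0,0,1]'; python3 -c "
from h import *
s=st();C=cam('wrist');p,d=grab_frame('wrist');cv2.imwrite('pics/k1.png',p[:,:,::-1]);np.savez('k1.npz',d=d,K=C[0],R=C[1],t=C[2])
p,d=grab_frame('side');crop(p,170,90,290,245,4,'ks1.png');np.savez('k1s.npz',d=d,p=p)"

```

```text
t: 21.82
tcp_pos: [0.5886, -0.0437, 0.4118]
eef_rot: [0.093, 0.699, -0.088, 0.704]
contact_force: [0.1, -0.8, 0.1]
opening: 0.0042
t 21.82 tcp [588.6 -43.7 411.8] F [ 0.1 -0.8  0.1] open 4.2 j [-0.17  0.1   1.2   0.01  1.84 -1.48]
```

View pics/k1.png

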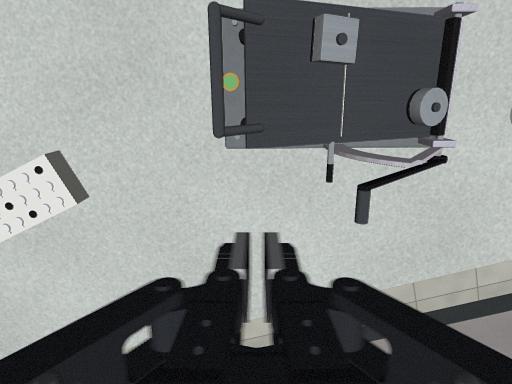

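View pics/ks1.png

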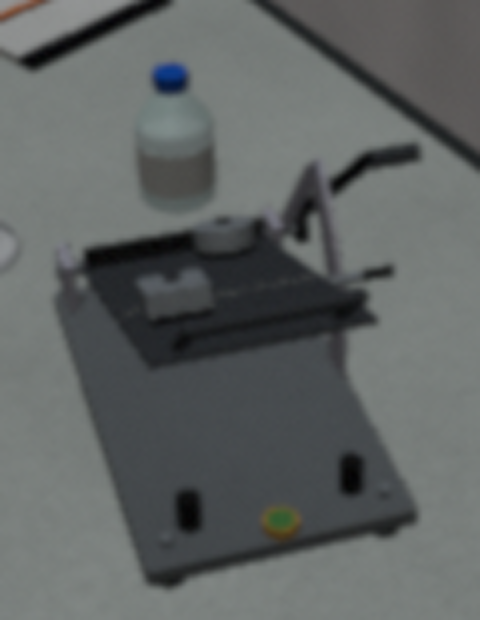

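```bash
python3 -c "
from h import *
z=np.load('k1.npz');C=(z['K'],z['R'],z['t']);d=z['d']
P=(cloud(C,d)-ORG)@tst()*1000
for nm,us,vs in(('knob',range(356,369,2),(196,206,216)),('pin',(327,330,333),(154,164,174)),('bar',(212,215,218),(50,80,110))):
  for v in vs: print(nm,v,[tuple(P[v,u].round(0).astype(int)) for u in us])
for t in(.62,.66,.7,.74,.78): print(t,((H2W((.133,-.225,.010),t)-ORG)@tst()*1e3).round(1))
print('pin@.389',((H2W((.112,-.19,0),.389)-ORG)@tst()*1e3).round(1),'bar',((H2W((0,-.345,.03),.389)-ORG)@tst()*1e3).round(1))
print('knob at .389 pinned',((H2W((.133,-.225,.010),.389)-ORG)@tst()*1e3).round(1))
"

```

```text
knob 196 [(np.int64(187), np.int64(52), np.int64(0)), (np.int64(120), np.int64(-18), np.int64(225)), (np.int64(119), np.int64(-16), np.int64(226)), (np.int64(119), np.int64(-14), np.int64(228)), (np.int64(119), np.int64(-12), np.int64(228)), (np.int64(119), np.int64(-11), np.int64(229)), (np.int64(119), np.int64(-8), np.int64(228))]
knob 206 [(np.int64(132), np.int64(-18), np.int64(222)), (np.int64(130), np.int64(-17), np.int64(227)), (np.int64(130), np.int64(-15), np.int64(227)), (np.int64(130), np.int64(-13), np.int64(227)), (np.int64(129), np.int64(-12), np.int64(229)), (np.int64(130), np.int64(-9), np.int64(228)), (np.int64(130), np.int64(-7), np.int64(226))]
knob 216 [(np.int64(143), np.int64(-17), np.int64(222)), (np.int64(141), np.int64(-16), np.int64(227)), (np.int64(141), np.int64(-15), np.int64(227)), (np.int64(140), np.int64(-13), np.int64(229)), (np.int64(141), np.int64(-11), np.int64(228)), (np.int64(141), np.int64(-8), np.int64(227)), (np.int64(141), np.int64(-6), np.int64(226))]
pin 154 [(np.int64(113), np.int64(-2), np.int64(-1)), (np.int64(90), np.int64(-29), np.int6
[... 319 characters left out ...]
48), np.int64(10), np.int64(0))]
bar 50 [(np.int64(-21), np.int64(-162), np.int64(226)), (np.int64(-21), np.int64(-159), np.int64(226)), (np.int64(-21), np.int64(-157), np.int64(226))]
bar 80 [(np.int64(4), np.int64(-163), np.int64(225)), (np.int64(5), np.int64(-161), np.int64(225)), (np.int64(5), np.int64(-158), np.int64(225))]
bar 110 [(np.int64(32), np.int64(-165), np.int64(223)), (np.int64(32), np.int64(-162), np.int64(226)), (np.int64(32), np.int64(-159), np.int64(224))]
0.62 [133.  -27.3 200.9]
0.66 [133.  -21.6 207.9]
0.7 [133.  -15.6 214.6]
0.74 [133.   -9.4 221.1]
0.78 [133.   -2.9 227.3]
pin@.389 [112.  -25.8 134.1] bar [   0.  -157.8  220.6]
knob at .389 pinned [133.  -54.4 156.6]
```

```bash
python3 -c "
from h import *
st();plan(T2W([.136,-.006,.260]),4)"

```

```text
t 21.93 tcp [587.  -43.3 411.3] F [-0.7  0.1 -0.6] open -0.0 j [-0.16  0.09  1.2   0.01  1.84 -1.48]
rotvec tot [-0.009  0.006 -0.007] deg 0.7 dworld mm [  75.6  102.6 -151.3]
row [-0.0022  0.0014 -0.0018] [38.1 29.3 11.5]
row [-0.0022  0.0014 -0.0018] [38.  29.4 11.7]
row [-0.0022  0.0014 -0.0018] [38.  29.4 11.8]
row [-0.0022  0.0014 -0.0018] [37.9 29.5 11.9]
```

```bash
python3 -m pendant '[0,0,0,20,40,15,1, 0,0,0,38,40,15,1, 0,0,0,42,30,12,1, 0,0,0,30,8,4,1, 0,0,0,10,0,0,1]'; python3 -c "
from h import *
s=st();print(((s['tcp_pos']-ORG)@tst()*1e3).round(1));plan(T2W([.136,-.006,.240]),1)
p,d=grab_frame('wrist');cv2.imwrite('pics/k2.png',p[:,:,::-1])"

```

```text
t: 22.55
tcp_pos: [0.6607, 0.063, 0.2733]
eef_rot: [0.093, 0.698, -0.089, 0.705]
contact_force: [0.1, -0.1, -0.1]
opening: 0.0001
t 22.55 tcp [660.7  63.  273.3] F [ 0.1 -0.1 -0.1] open 0.1 j [ 0.02  0.28  1.24  0.    1.61 -1.3 ]
[133.3  -2.9 273.3]
rotvec tot [-0.009  0.01  -0.007] deg 0.9 dworld mm [  1.9  -3.7 -33.3]
row [-0.009   0.0099 -0.0071] [33.3 -3.3  2.4]
```

View pics/k2.png

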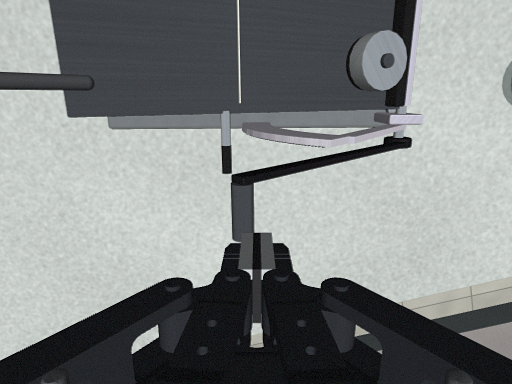

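```bash
python3 -m pendant '[-0.008,0.01,-0.007,18,-2,2,1, 0,0,0,18,-2,1,1, 0,0,0,3,-1,0,1, 0,0,0,3,-1,0,1]'; python3 -c "
from h import *
s=st();print(((s['tcp_pos']-ORG)@tst()*1e3).round(1),R.from_quat(s['eef_rot']).as_matrix()[:,0].round(3))"

```

```text
t: 23.1
tcp_pos: [0.6628, 0.0539, 0.2328]
eef_rot: [0.088, 0.7, -0.088, 0.703]
contact_force: [0.2, 0.8, -0.3]
opening: -0.0001
t 23.1 tcp [662.8  53.9 232.8] F [ 0.2  0.8 -0.3] open -0.1 j [ 0.    0.3   1.29 -0.    1.55 -1.32]
[137.6 -11.2 232.8] [ 0.004 -0.001 -1.   ]
```

```bash
python3 -m pendant '[0,0,0,3,-1,0,1, 0,0,0,3,-2,0,1, 0,0,0,3,-2.5,0,1, 0,0,0,3,-2.5,0,1]'; python3 -m pendant '[0,0,0,4,-3.5,0,1, 0,0,0,4,-3.5,0,1, 0,0,0,4,-3.3,0,1, 0,0,0,4,-3.2,0,1]';python3 -c "
from h import *
s=st();print(((s['tcp_pos']-ORG)@tst()*1e3).round(1))
p,d=grab_frame('wrist');cv2.imwrite('pics/k3.png',p[:,:,::-1])
p,d=grab_frame('scene');crop(p,215,125,365,255,5,'kc3.png')"

```

```text
t: 23.6
tcp_pos: [0.6614, 0.0454, 0.2221]
eef_rot: [0.088, 0.699, -0.088, 0.704]
contact_force: [-1.6, -0.7, 1.4]
opening: 0.0001
t: 24.1
tcp_pos: [0.6579, 0.0311, 0.2053]
eef_rot: [0.088, 0.699, -0.089, 0.704]
contact_force: [-1.3, 0.4, 2.0]
opening: 0.0001
t 24.1 tcp [657.9  31.1 205.3] F [-1.3  0.4  2. ] open 0.1 j [-0.03  0.29  1.35 -0.    1.49 -1.35]
[138.4 -34.5 205.3]
```

View pics/k3.png

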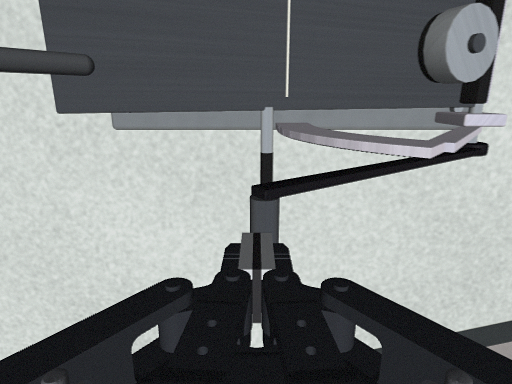

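View pics/kc3.png

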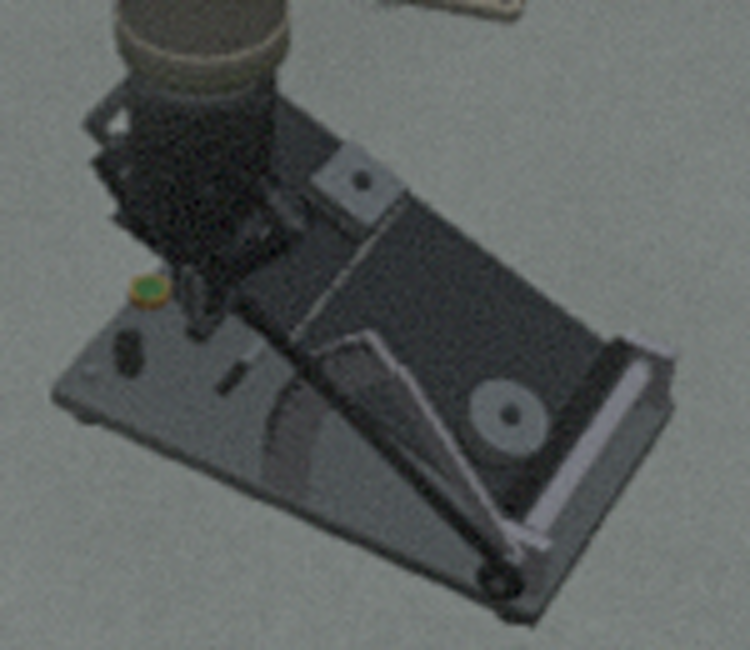

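```bash
python3 -m pendant '[0,0,0,4,0.5,0,1, 0,0,0,4,0.5,-0.5,1, 0,0,0,4,-1,-0.5,1, 0,0,0,4,-2.5,0,1]'; python3 -m pendant '[0,0,0,4,-2.5,0,1, 0,0,0,4,-2.5,0,1, 0,0,0,3,-2,0,1]';python3 -c "
from h import *
s=st();print(((s['tcp_pos']-ORG)@tst()*1e3).round(1))"

```

```text
t: 24.7
tcp_pos: [0.6569, 0.0287, 0.1887]
eef_rot: [0.088, 0.699, -0.089, 0.704]
contact_force: [0.5, -1.3, 2.6]
opening: 0.0001
t: 25.08
tcp_pos: [0.655, 0.0215, 0.1765]
eef_rot: [0.088, 0.699, -0.089, 0.704]
contact_force: [1.4, 0.4, 0.7]
opening: 0.0
t 25.07 tcp [655.   21.5 176.5] F [1.4 0.4 0.7] open 0.0 j [-0.04  0.3   1.39 -0.    1.44 -1.36]
[137.9 -44.6 176.5]
```

```bash
python3 -m pendant '[0,0,0,2,-1.2,0,1, 0,0,0,2,-1,0,1, 0,0,0,2,-1,0,1]'; python3 -m pendant '[0,0,0,1.2,-0.6,0,1, 0,0,0,1.2,-0.6,0,1]';python3 -c "
from h import *
s=st();print(((s['tcp_pos']-ORG)@tst()*1e3).round(1))"

```

```text
t: 25.45
tcp_pos: [0.6542, 0.018, 0.17]
eef_rot: [0.089, 0.699, -0.089, 0.704]
contact_force: [-1.0, -0.5, 1.0]
opening: -0.0001
t: 25.7
tcp_pos: [0.6539, 0.0168, 0.1675]
eef_rot: [0.088, 0.699, -0.089, 0.704]
contact_force: [-1.0, -0.5, 1.4]
opening: 0.0002
t 25.7 tcp [653.9  16.8 167.5] F [-1.  -0.5  1.4] open 0.2 j [-0.05  0.3   1.41 -0.    1.42 -1.37]
[138.  -49.4 167.5]
```

```bash
python3 -m pendant '[0,0,0,0.8,-0.3,0,1, 0,0,0,0.8,-0.3,0,1]';python3 -c "
from h import *
s=st();p,d=grab_frame('wrist');crop(p,180,90,340,290,3,'k4.png');st()"

```

```text
t: 25.95
tcp_pos: [0.6537, 0.0162, 0.1658]
eef_rot: [0.088, 0.699, -0.089, 0.704]
contact_force: [-0.6, -0.8, 1.8]
opening: 0.0002
t 25.95 tcp [653.7  16.2 165.8] F [-0.6 -0.8  1.8] open 0.2 j [-0.05  0.3   1.41 -0.    1.42 -1.37]
t 26.0 tcp [653.7  16.1 165.7] F [ 0.5 -1.2  1.3] open -0.3 j [-0.05  0.3   1.41 -0.    1.42 -1.37]
```

View pics/k4.png

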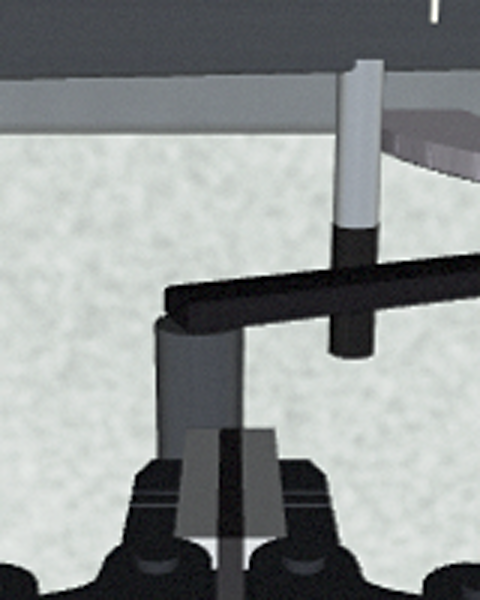

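Pointer (black arm, crop y≈290) now stands just above the pin (crop x≈355). I creep on.

```bash
python3 -m pendant '[0,0,0,0.6,-0.2,0,1]'; python3 -m pendant '[0,0,0,0.6,-0.2,0,1]'
```

```text
t: 26.12
tcp_pos: [0.6537, 0.0159, 0.1651]
eef_rot: [0.088, 0.699, -0.089, 0.704]
contact_force: [0.2, -0.5, 2.1]
opening: 0.0002
t: 26.25
tcp_pos: [0.6536, 0.0158, 0.1645]
eef_rot: [0.088, 0.699, -0.089, 0.704]
contact_force: [0.0, 0.5, 1.6]
opening: -0.0001
```

```bash
python3 -m pendant '[0,0,0,0.5,-0.2,0,1]'; python3 -c "
from h import *
st()"
```

```text
t: 26.38
tcp_pos: [0.6536, 0.0156, 0.164]
eef_rot: [0.088, 0.699, -0.089, 0.704]
contact_force: [0.3, -0.8, 1.1]
opening: -0.0001
t 26.38 tcp [653.6  15.6 164. ] F [ 0.3 -0.8  1.1] open -0.1 j [-0.05  0.3   1.41 -0.    1.42 -1.37]
```

```bash
python3 -m pendant '[0,0,0,0.5,-0.2,0,1]'
```

```text
t: 26.5
tcp_pos: [0.6535, 0.0154, 0.1634]
eef_rot: [0.088, 0.699, -0.089, 0.704]
contact_force: [-0.2, -1.2, 0.2]
opening: 0.0002
```

```bash
python3 -m pendant '[0,0,0,0.4,-0.2,0,1]'
```

```text
t: 26.62
tcp_pos: [0.6534, 0.0152, 0.1629]
eef_rot: [0.088, 0.699, -0.089, 0.704]
contact_force: [-0.0, -0.5, 1.9]
opening: -0.0003
```

```bash
python3 -m pendant '[0,0,0,0.4,-0.2,0,1]'
```

```text
t: 26.75
tcp_pos: [0.6534, 0.015, 0.1625]
eef_rot: [0.088, 0.699, -0.089, 0.704]
contact_force: [-0.0, -2.2, 1.8]
opening: -0.0004
```

```bash
python3 -m pendant '[0,0,0,0.4,-0.2,0,1]';  python3 -c "
from h import *
p,d=grab_frame('wrist');crop(p,180,90,340,290,3,'k5.png');st()"
```

```text
t: 26.88
tcp_pos: [0.6534, 0.0148, 0.1623]
eef_rot: [0.088, 0.699, -0.089, 0.704]
contact_force: [-0.1, 0.6, 3.0]
opening: 0.0
t 26.93 tcp [653.4  14.8 162.3] F [-0.3 -0.6  2.2] open -0.4 j [-0.06  0.3   1.42 -0.    1.41 -1.37]
```

View pics/k5.png

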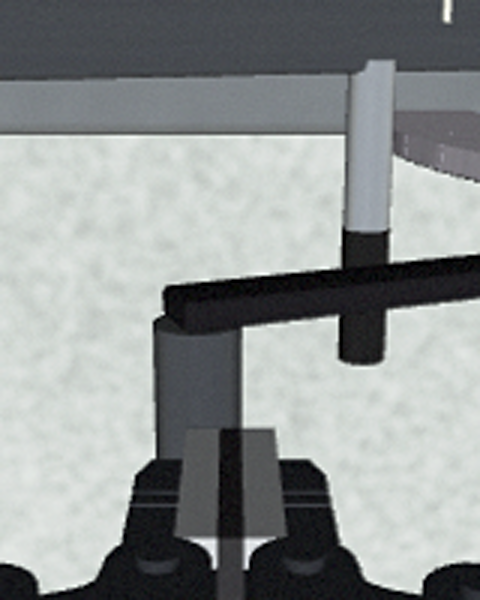

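```bash
python3 -m pendant '[0,0,0,0.4,-0.1,0,1]'
```

```text
t: 27.05
tcp_pos: [0.6534, 0.0149, 0.1622]
eef_rot: [0.089, 0.699, -0.089, 0.704]
contact_force: [-1.5, -0.6, 4.3]
opening: -0.0
```

```bash
python3 -m pendant '[0,0,0,0.4,-0.1,0,1]'; python3 -c "
from h import *
st()"
```

```text
t: 27.18
tcp_pos: [0.6535, 0.0148, 0.1622]
eef_rot: [0.089, 0.699, -0.089, 0.705]
contact_force: [-2.5, -0.7, 5.5]
opening: 0.0002
t 27.18 tcp [653.5  14.8 162.2] F [-2.5 -0.7  5.5] open 0.2 j [-0.06  0.3   1.42 -0.    1.41 -1.38]
```

Motion has stalled at z = 162.2 mm while the force rises to 5.5 N, so the pointer is on the pin. I lift straight off.

```bash
python3 -m pendant '[0,0,0,-1,0,0,1, 0,0,0,-3,0,0,1, 0,0,0,-10,0,0,1, 0,0,0,-25,0,0,1, 0,0,0,-40,0,0,1]'; python3 -m pendant '[0,0,0,-50,0,0,1, 0,0,0,-50,-20,-30,1, 0,0,0,-30,-20,-40,1, 0,0,0,0,0,0,1]'; python3 -c "
from h import *
st();C=cam('wrist');p,d=grab_frame('wrist');cv2.imwrite('pics/k6.png',p[:,:,::-1]);np.savez('k6.npz',d=d,K=C[0],R=C[1],t=C[2])
p,d=grab_frame('scene');crop(p,215,125,365,255,5,'kc6.png')
p,d=grab_frame('side');crop(p,170,90,290,245,4,'ks6.png')"
```

```text
t: 27.8
tcp_pos: [0.6501, 0.0153, 0.2381]
eef_rot: [0.088, 0.702, -0.089, 0.701]
contact_force: [0.8, -0.0, -0.1]
opening: -0.0002
t: 28.3
tcp_pos: [0.5717, -0.0066, 0.379]
eef_rot: [0.088, 0.699, -0.088, 0.704]
contact_force: [0.8, -0.4, 0.6]
opening: -0.0002
t 28.3 tcp [571.7  -6.6 379. ] F [ 0.8 -0.4  0.6] open -0.2 j [-0.1   0.03  1.32 -0.    1.78 -1.42]
```

View pics/k6.png

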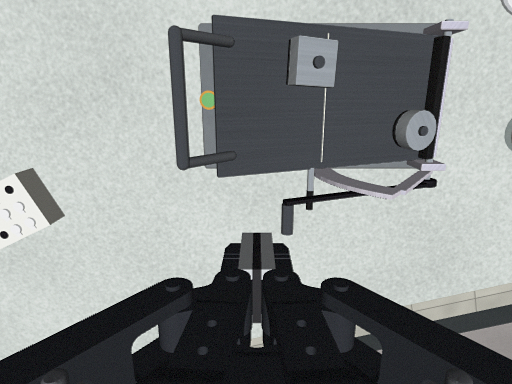

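View pics/kc6.png

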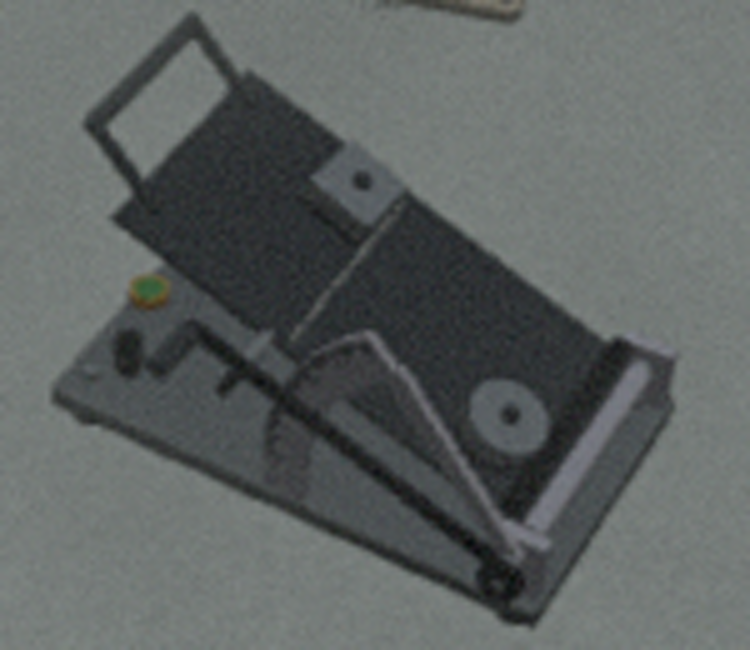

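View pics/ks6.png

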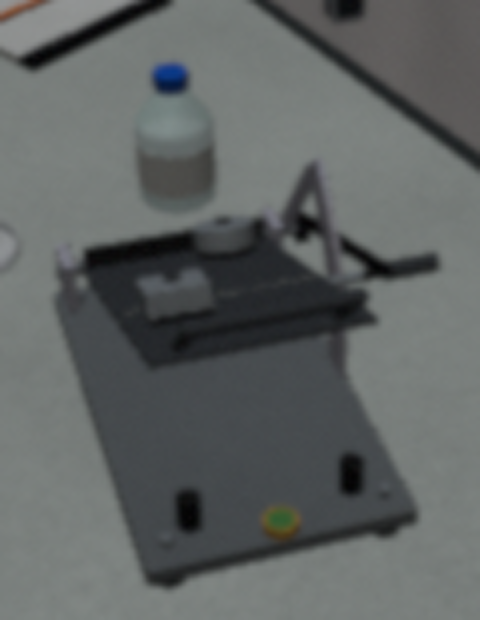

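```bash
python3 -c "
from h import *
for f,sets in(('k1.npz',(('bar',range(209,222),(50,80,110)),)),('k6.npz',(('bar',range(172,190),(60,90,130)),('knob',range(280,296),(212,220,228)),('pin',range(304,315),(206,)),('pinmetal',range(304,315),(180,))))):
  z=np.load(f);C=(z['K'],z['R'],z['t']);P=(cloud(C,z['d'])-ORG)@tst()*1000
  for nm,us,vs in sets:
    for v in vs:
      Q=P[v,list(us)]; Q=Q[Q[:,2]>60]; print(f,nm,v,'topz %.1f midy %.1f'%(np.percentile(Q[:,2],85),(Q[:,1].min()+Q[:,1].max())/2))
for t in(.38,.385,.39,.395): print(t,[((H2W(q,t)-ORG)@tst()*1e3).round(1)[1:] for q in((0,-.345,.03),(.13,-.225,.01),(.112,-.19,0))])
"
```

```text
k1.npz bar 50 topz 225.8 midy -159.3
k1.npz bar 80 topz 225.0 midy -159.9
k1.npz bar 110 topz 225.5 midy -160.6
k6.npz bar 60 topz 225.2 midy -158.1
k6.npz bar 90 topz 225.1 midy -158.8
k6.npz bar 130 topz 224.7 midy -159.3
k6.npz knob 212 topz 162.1 midy -56.1
k6.npz knob 220 topz 162.3 midy -57.0
k6.npz knob 228 topz 162.3 midy -56.7
k6.npz pin 206 topz 138.0 midy -27.6
k6.npz pinmetal 180 topz 137.6 midy -27.7
0.38 [array([-159.3,  217.8]), array([-55.2, 154.7]), array([-26.4, 132.5])]
0.385 [array([-158.5,  219.4]), array([-54.8, 155.8]), array([-26.1, 133.4])]
0.39 [array([-157.7,  220.9]), array([-54.3, 156.8]), array([-25.7, 134.2])]
0.395 [array([-156.9,  222.4]), array([-53.8, 157.8]), array([-25.4, 135.1])]
```

```bash
python3 -m pendant '[0,0,0,0,0,0,1, 0,0,0,0,0,0,1]' | head -1; python3 -c "
from h import *
p,d=grab_frame('scene');cv2.imwrite('pics/end.png',p[:,:,::-1]);look('end_c.png',.386);print(sign_off())"
```

```text
t: 28.7
theta 0.3860 deg 22.12 offy exp 36.7 got 105.2 x 60.9 F [ 0.8 -0.1 -0.9] t 28.75
[('puck', -0.205, 47), ('puck', -0.051, 91), ('block', -0.205, 93), ('block', -0.051, 51)]
the job is handed in; nothing more can be done
None
```

View pics/end.png

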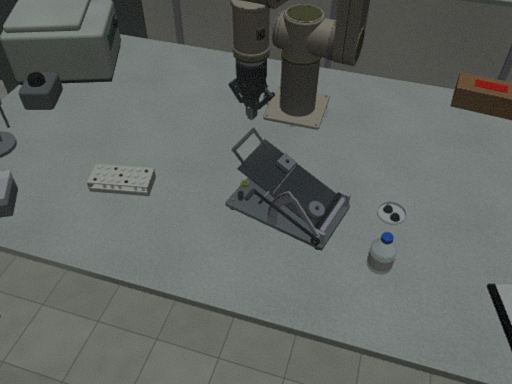

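The job was handed in at 28.8 s. I raised the plate by its bar at about 1°/s until the round weight let go at about 22.2° (0.388 rad), held it there while the weight ran down to the buffer, then released the bar. I then pressed the pointer down by its knob until it stopped on the pin, at 5.5 N at the knob (about 6.5 N at the pin), and lifted clear.

**Last checks:**
- **Plate:** the bar was at the same height before and after the pointer was set (within 1 mm), which gives 0.384 rad.
- **Pointer:** the knob's height gives 0.382 rad, so it agrees with the plate to about 0.1°.
- **Weights:** the round one lies at the buffer and the square one is still on its start line.
- **Bench:** the rack, bottle and dish look untouched, and the robot is clear of everything.

**Disagreements:**
- The arm's own position gave 0.389 rad at the slip, against 0.384 rad from the camera. That is within the calibration error.
- The tool tilted about 9° while lifting because of load lag. The grip held, and I straightened the tool after letting go of the bar.

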